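# Cover the sample beaker, then press its tag holder home behind the lip

### The arm

A 7-joint arm with a two-finger parallel gripper is mounted at the origin on a cart in front of the work surface, level with it; the furniture and walls round the work are solid. World frame = base frame: x ahead of the robot, y to its left, z up, the work surface at z = 0. Lengths are in m, angles in rad, forces in N, time in s.
With the tool pointing down it reaches from about 0.4 to 0.875 m from the base axis. Payload 19.3 kg.
Tool frame: the origin (TCP) lies on the mounting face of the last link; the fingertips stand 173 mm ahead of it and the grasp point (between the pads) lies 155 mm ahead of it (bot.grip_point_offset is the distance from the TCP to the grasp point, in m); z points along the fingers, y is the line along which they close (so a half turn about z gives the same grasp; the last joint's range is limited). The gripper opens to 85 mm and grips with 20 to 120 N. Pads are 22 mm wide; open, the fingers measure 114 mm over their backs; the gripper's body (76 mm by 85 mm) begins 54 mm behind the grasp point. The pads swing forward as they close: fully open they stand 13 mm farther back than shut.
Start: joints at [1.151, 0.521, -0.036, 1.599, 0.021, 1.021, -0.113], TCP at [0.214, -0.587, 0.405] pointing down, gripper open.
Joint ranges: [-2.91, 2.91], [-0.3, 2.13], [-1.5, 1.42], [0.17, 2.43], [-1.26, 4.41], [0.16, 1.93], [-2.52, 2.52]. Speed limits (rad/s): [1.89, 1.89, 2.39, 2.39, 3.01, 3.01, 3.01].

### API

Orientations are given as [roll, pitch, yaw] about the fixed x, y, z axes, in that order (R = Rz(yaw) Ry(pitch) Rx(roll)).
In Python, from workcell import bot gives the robot as it stands.
- The arm moves only by the tool arm_command, never from a script. Its argument "deltas" is a list of rows, each a list of 3 entries, a list of its own where there are three numbers: the shift along the tool's x, y, z in cm, then the turn, a rotation vector about the tool's x, y, z in rad, then the finger opening in cm, from 0 to 8.54. In form: [[[tx, ty, tz], [rx, ry, rz], claw], ...]. A call has 1 to 20 rows; each row shifts and turns the commanded pose from where the row before left it, along the tool's axes as they then stand; what a row does not reach is not made up. A row lasts 1/10 s, in which the tool goes at most 50 mm and 8.59 degrees, less where a joint would pass 70% of its speed; a pose out of reach is approached as far as the arm can. A call with a gripper value outside its range is refused whole. The fingers move at their own pace and stop on an object; "newtons" is the grip in N (left out, the last holds). Time passes only in rows, so rows that do not move let the fingers close. It gives the time, the measured TCP pose, the force, the opening and the grip force at its end, in the units of the state.
- bot.observe(): the state, without advancing time (a new reading comes with each control period).
- bot.grab_frame(name): name is "scene" or "top" or "wrist"; returns a dict with "frame" (420x560x3 uint8, red, green, blue), "K" (3x3 intrinsics, pixels), "rvec" (rotation vector, rad) and "tvec" (3), from world to camera coordinates, as OpenCV has them; the wrist camera has in their place "T_tool_cam" (4x4, takes a point from camera to tool coordinates, whose origin is the TCP and whose axes are the flange's). Camera axes: x right, y down, z forward; pixel columns grow to the right and rows downward; lengths in m; the calibration is good to about 2 mm. A picture is of the moment at which its call begins: read the wrist's pose just before it. There is no depth.
- bot.job_done(): hands the job in; it is judged then, once.
Trained networks look in a picture, given as the dict that the camera call returned (one of the last four; its "shot" number tells which), for a name from the list of things; names that differ only in an ending like _2 or _b are one class to them, and where a whole thing is asked for, a point or a joint stands for the part that bears it (a point fixed in the world has none). Each returns a list of dicts, best first, with "p" (0 to 1); they miss things now and then, are a little off and sometimes report something else, mostly with a low value. They report only what shows in the picture. A call takes as long as a camera call. They do not tell look-alikes from the thing itself.
- bot.find_in(name, picture): "rect" ([left, top, width, height] in pixels, round what is visible of it).
- bot.mark_of(name, picture): "at" ([column, row] in pixels: a listed point, or the origin of a listed thing).
The state is a dict: "clock": time; "qpos": joint angles; "qd": joint speeds; "joint_efforts": joint torques, N m; "position": TCP position; "tool_rot": TCP orientation; "force": force on the tool from outside, world axes, zero at the start; "moment": the same for the moment, N m; "grip_width": finger opening in m; "finger_force": force on a finger pad.
Only numpy, scipy, OpenCV 4.12 (cv2) and the standard library are available. Lean on these libraries where they do the work, as an engineer would, in place of code of your own. Each camera call takes 0.05 s, during which the arm holds its last target. There are 200 camera calls.

### The job

Set the loose knobbed cover onto the beaker in the station so that it sits seated and level, and let go of it. Then take the tag holder out of its wooden rest, push it down behind the station's front lip against the sprung shoe until it is fully home on its stops, and finish while still holding it pressed home in the gripper: do not let go at the end. Leave the dish, the vial and the beaker where they are.

Things in the scene. Friction and masses are not known exactly. Their poses are not given: they have to be found in the camera images.
- cover_center (a point): Loose white round cover, 60 g, 42 mm tall; point on its axis half-way up. From below: a plug 46 mm across, 8 mm deep, that goes inside the beaker; a flange 72 mm across, from 8 to 12 mm; an upright knob 20 to 22 mm across from 12 mm to the top at 42 mm. It stands on its plug on the worktop, z up. Seated, this point is 13 mm above the rim.
- beaker_rim (a point): Centre of the mouth, at rim height, of the glass beaker (60 mm outside diameter, about 52 mm inside, 72 mm tall, 51 g, loose) that stands in a ring nest on the station's base. The rim is 82 mm above the worktop.
- tag_center (a point): Tag holder: upright white plastic plate, 50 g, 9 mm thick (its x), 60 mm wide (its y), 90 mm tall (its z); this point is its middle, 45 mm above the foot. The upper 34 mm is a ribbed grip tab only 36 mm wide. Same front and back. It stands loosely upright in the slot of the wooden rest.
- rest_slot (a point): Middle of the floor of the slot in the wooden rest (60 x 90 mm block, 34 mm high, fixed); the slot is 11 mm wide along x, 64 mm long along y and 28 mm deep; this floor is 6 mm above the worktop. The tag holder's foot stands on it.
- slot_home (a point): Centre of the channel at the height of its two stops, where the tag holder's foot rests when home; 16 mm above the worktop. x runs from the front lip to the back panel, y along the channel, z up. From here: channel 12 mm wide (x -6 to +6 mm), 65 mm long (y); lip 20 mm high with a flare up to 28 mm, end walls 20 mm, back panel 36 mm. The holder goes in upright, its 9 mm across the channel.
- station: Fixed white station, base 100 x 200 x 10 mm; origin at the centre of its underside. Its channel (point slot_home) is 20 mm towards its front (-x) and 55 mm towards -y; the nest with the beaker is 55 mm towards +y.
- shoe (a joint): Sprung steel shoe in the middle of the channel floor, 0 at rest, when its top stands 7 mm above the stops; pressed value in m, 0.007 when the tag holder's foot is home on the stops. It pushes up with about 4 N at the start and 7.5 N at home, then the stops are hard; it pushes the holder back up if the holder is released.
- electrode_arm_1: Fixed electrode stand, an obstacle up to 290 mm tall: base about x 0.46 to 0.56, y 0.24 to 0.34, its boom reaching from there to about (0.71, 0.37). Things are carried past its right side (y below 0.2) or over it.
- electrode_arm_3: Fixed electrode stand, an obstacle up to 240 mm tall: base about x 0.37 to 0.47, y 0.01 to 0.13, its boom reaching from there to about (0.56, -0.14). Between it and the other stand a gap is free round (0.47, 0.15).
- dish: Bystander: round covered dish, 66 mm across, 16 mm high, lying on the worktop; origin at the centre of its underside.
- vial_center (a point): Bystander: small screw-cap vial, 22 mm across, 52 mm tall, standing; point half-way up.
Things that resemble listed ones, but are neither listed nor needed, are in the scene too. What is shaped like the part that bears beaker_rim but blue or purple is not meant.

How it is judged:
On the way, in this order (a step that is already met when the one before it is completed fails the run):
1. the cover sits seated and level on the beaker and is let go (horizontal distance between cover_center and beaker_rim below 0.007 m and z of cover_center in the frame of beaker_rim between 0.01 and 0.016 m and angle between each of cover_center, beaker_rim's own z axis and vertical below 0.06 rad and contact force between cover and the fingers below 0.05 N), for 0.3 s.
2. the tag holder's foot is down behind the front lip (x of tag_center in the frame of slot_home between -0.005 and 0.005 m and y of tag_center in the frame of slot_home between -0.007 and 0.007 m and angle between tag_center's own z axis and vertical below 0.1 rad and z of tag_center in the frame of slot_home below 0.06 m), for 0.1 s.
At the end, for the whole second after the job is handed in: The cover sits on the beaker, untouched (centred to 7 mm, height to 3 mm, level to 0.06 rad); the gripper still holds the tag holder upright behind the lip, its foot within 2.5 mm of the stops, the shoe pressed over 4.5 mm and pushing back with over 3 N, all still (all of step 1 and x of tag_center in the frame of slot_home between -0.005 and 0.005 m and y of tag_center in the frame of slot_home between -0.007 and 0.007 m and angle between tag_center's own z axis and vertical below 0.1 rad and z of tag_center in the frame of slot_home below 0.0475 m and value of joint shoe above 0.0045 m and contact force between tag and the fingers above 1 N and contact force between tag and station above 3 N and linear speed of tag below 0.02 m/s); the arm keeps its last pose, push and grip.
It fails at once if the dish or vial is moved by more than 30 mm (distance of any of dish, vial_center from where it was at the start of the episode above 0.03 m).
It fails at once if the beaker is lifted out of place or tipped (angle between beaker_rim's own z axis and vertical above 0.3 rad or distance of beaker_rim from where it was at the start of the episode above 0.03 m).
It also fails if it takes over 64 s, if anything falls off the work surface, if the arm or the gripper's body presses on something with over 40 N, if the wrist force passes 120 N, or if a joint passes its speed limit or range.

## Working session

There is one attempt and no reset: what is moved stays moved. The work goes in short steps, Python scripts to look and compute and a tool call to move; the robot and the scene stay as the last step left them, time stands still between calls to the robot, and variables do not carry over. Pictures are saved under pics/ and viewed, at most 10 in all, crops included, and the job is handed in when it is done.

Besides the shell and the picture viewer there is one more tool, called after "Request:" by a JSON object that holds its "api" and its "payload". arm_command: Moves the arm, as the interface text tells. Its arguments: {"type":"object","properties":{"deltas":{"type":"array","items":{"type":"array"}},"newtons":{"type":"number"}},"required":["deltas"]}

```bash
mkdir -p pics
cat > h.py <<'E'
import numpy as np, cv2, sys
from scipy.spatial.transform import Rotation as R
sys.path.insert(0,'.')
from workcell import bot
np.set_printoptions(precision=4,suppress=True)
def shot(n):
    s=bot.observe(); p=bot.grab_frame(n)
    K=np.array(p["K"])
    if n=="wrist":
        T=np.eye(4); T[:3,:3]=R.from_euler('xyz',s["tool_rot"]).as_matrix(); T[:3,3]=s["position"]
        M=T@np.array(p["T_tool_cam"]); Rc=M[:3,:3]; c=M[:3,3]
    else:
        Rw=R.from_rotvec(np.ravel(p["rvec"])).as_matrix(); Rc=Rw.T; c=-Rw.T@np.ravel(p["tvec"])
    return p,(K,Rc,c)
def ray(cam,uv):
    K,Rc,c=cam; d=Rc@np.linalg.solve(K,[uv[0],uv[1],1.]); return c,d/np.linalg.norm(d)
def atz(cam,uv,z):
    c,d=ray(cam,uv); return c+d*(z-c[2])/d[2]
def proj(cam,P):
    K,Rc,c=cam; q=K@(Rc.T@(np.array(P)-c)); return q[:2]/q[2]
def tri(rs):
    A=sum(np.eye(3)-np.outer(d,d) for c,d in rs); b=sum((np.eye(3)-np.outer(d,d))@c for c,d in rs)
    x=np.linalg.solve(A,b); return x,[float(np.linalg.norm(np.cross(x-c,d))) for c,d in rs]
def save(p,n): cv2.imwrite(f'pics/{n}.png',cv2.cvtColor(np.asarray(p["frame"]),cv2.COLOR_RGB2BGR))
E
python3 - <<'E'
from h import *
print(bot.observe())
Z=dict(cover_center=.021,beaker_rim=.082,tag_center=.051,rest_slot=.006,slot_home=.016,station=0,dish=0,vial_center=.026)
ims=[]
for n in("scene","top"):
    p,c=shot(n); ims.append(np.asarray(p["frame"])); print(n,c[2])
    for k in Z:
        for m in bot.mark_of(k,p)[:4]:
            if m["p"]>.15: print(k,round(m["p"],2),np.round(m["at"]),atz(c,m["at"],Z[k]))
    save(p,n)
E
```

```text
{'clock': 0.0, 'qpos': array([ 1.1508,  0.5221, -0.0363,  1.6   ,  0.0212,  1.0211, -0.1128]), 'qd': array([-0.0003, -0.0015,  0.0013, -0.0002, -0.0003, -0.0012, -0.0002]), 'joint_efforts': array([ -0.0009, -92.712 ,   1.9795, -36.994 ,   0.0178,   0.0081,
         0.    ]), 'position': array([ 0.2141, -0.587 ,  0.4041]), 'tool_rot': array([-3.1404,  0.0001,  0.3498]), 'force': array([-0.51  ,  0.2783,  0.7345]), 'moment': array([ 0.0002, -0.0028,  0.026 ]), 'finger_force': 0.0, 'grip_width': 0.08556803306221872}
scene [1.2044 0.5641 0.5546]
cover_center 0.83 [326. 230.] [0.4784 0.1693 0.021 ]
beaker_rim 0.93 [255. 226.] [0.6314 0.1004 0.082 ]
beaker_rim 0.8 [145. 194.] [ 0.6767 -0.1593  0.082 ]
beaker_rim 0.62 [179. 182.] [ 0.5931 -0.1443  0.082 ]
tag_center 0.67 [378. 208.] [0.3754 0.2351 0.051 ]
rest_slot 0.84 [374. 225.] [0.375 0.231 0.006]
slot_home 0.97 [212. 236.] [ 0.6364 -0.0095  0.016 ]
dish 0.69 [250. 219.] [ 0.5177 -0.0068  0.    ]
vial_center 0.6 [322. 260.] [0.5811 0.2216 0.026 ]
top [0.4616 0.0635 1.108 ]
cover_center 0.8 [229. 217.] [0.4761 0.1652 0.021 ]
beaker_rim 0.95 [378. 177.] [ 0.5722 -0.1616  0.082 ]
beaker_rim 0.77 [256. 151.] [0.6208 0.1044 0.082 ]
tag_center 0.27 [300. 199.] [0.5196 0.0037 0.051 ]
rest_slot 0.75 [197. 260.] [0.375  0.2363 0.006 ]
slot_home 0.95 [306. 150.] [ 0.6373 -0.0073  0.016 ]
station 0.46 [201. 261.] [0.3724 0.2288 0.    ]
station 0.44 [301. 196.] [0.5293 0.0003 0.    ]
dish 0.82 [303. 200.] [ 0.5221 -0.0041  0.    ]
dish 0.21 [205. 170.] [0.5833 0.2269 0.    ]
vial_center 0.6 [207. 170.] [0.5824 0.2191 0.026 ]
```

```bash
python3 -c "
import cv2
a=cv2.imread('pics/scene.png');b=cv2.imread('pics/top.png')
cv2.imwrite('pics/s2.png',cv2.resize(a[100:340,80:480],(800,480)))
cv2.imwrite('pics/t2.png',cv2.resize(b[100:320,150:450],(800,587)))"
```

```text
(no output)
```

View pics/s2.png

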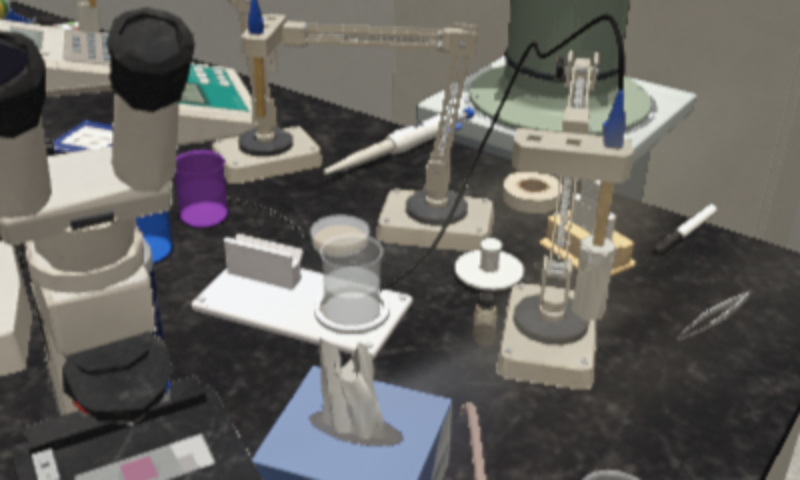

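View pics/t2.png

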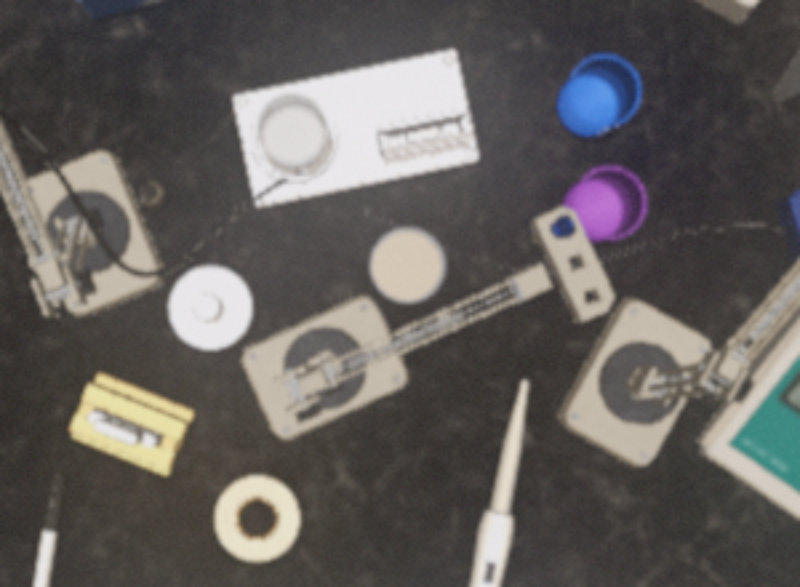

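Candidates seen in the two views (crop pixels):
- **Cover:** only the white disc with a knob, scene (490,262) and top (209,307). The tape roll at top (257,518) and the dish at (407,264) are not it.
- **Beaker:** the clear glass one on the station, top (295,132). The blue one at (600,95) and the purple one at (605,203) are decoys.
- **Tag:** the one in the yellow wooden rest, top (130,425).

Next I lift, turn and go over the left side.

Request:
{"api": "arm_command", "payload": {"deltas": [[[0,0,-1.6],[0,0,-0.136],8.5],[[0,0,-1.6],[0,0,-0.136],8.5],[[0,0,-1.6],[0,0,-0.136],8.5],[[0,0,-1.6],[0,0,-0.136],8.5],[[0,0,-1.6],[0,0,-0.136],8.5],[[0,0,-1.6],[0,0,-0.136],8.5],[[0,0,-1.6],[0,0,-0.136],8.5],[[3.8,1.08,0],[0,0,0],8.5],[[3.8,1.08,0],[0,0,0],8.5],[[3.8,1.08,0],[0,0,0],8.5],[[3.8,1.08,0],[0,0,0],8.5],[[3.8,1.08,0],[0,0,0],8.5],[[3.8,1.08,0],[0,0,0],8.5],[[3.8,1.08,0],[0,0,0],8.5],[[3.8,1.08,0],[0,0,0],8.5],[[3.8,1.08,0],[0,0,0],8.5],[[3.8,1.08,0],[0,0,0],8.5]]}}

```text
clock: 2.6
position: [0.4198, -0.2481, 0.5169]
tool_rot: [3.141, 0.0, 1.302]
force: [1.4, -1.4, 0.7]
grip_width: 0.0851
finger_force: 0.0
```

Run:
```python
from h import *
s=bot.observe();print(s["clock"],s["qpos"],s["position"],s["tool_rot"],s["force"])
p,c=shot("wrist");print(p["T_tool_cam"],c[2],p["K"])
```

```text
2.6 [ 0.7993  0.2132 -0.4612  1.7792  0.1027  1.1722  0.038 ] [ 0.4198 -0.2481  0.5169] [3.1411 0.0003 1.3016] [ 1.4159 -1.3547  0.682 ]
[[-0.0008 -0.9578 -0.2874  0.0723]
 [ 1.     -0.0006 -0.001  -0.0001]
 [ 0.0008 -0.2874  0.9578  0.0314]
 [ 0.      0.      0.      1.    ]] [ 0.4389 -0.1784  0.4856] [[293.0249   0.     282.44  ]
 [  0.     293.0249 211.008 ]
 [  0.       0.       1.    ]]
```

Request:
{"api": "arm_command", "payload": {"deltas": [[[3.65,-0.7,0],[0,0,0],8.5],[[3.65,-0.7,0],[0,0,0],8.5],[[3.65,-0.7,0],[0,0,0],8.5],[[3.65,-0.7,0],[0,0,0],8.5],[[3.65,-0.7,0],[0,0,0],8.5],[[3.65,-0.7,0],[0,0,0],8.5],[[3.65,-0.7,0],[0,0,0],8.5],[[3.65,-0.7,0],[0,0,0],8.5],[[3.65,-0.7,0],[0,0,0],8.5],[[3.65,-0.7,0],[0,0,0],8.5],[[0,0,0],[0,0,0],8.5]]}}

```text
clock: 3.75
position: [0.4484, 0.1251, 0.517]
tool_rot: [-3.141, -0.002, 1.307]
force: [1.1, -0.7, -0.3]
grip_width: 0.0848
finger_force: 0.0
```

Run:
```python
from h import *
Z=dict(cover_center=.021,beaker_rim=.082,tag_center=.051,rest_slot=.006,slot_home=.016,vial_center=.026)
print(bot.observe()["qpos"])
p,c=shot("wrist");print(c[2]);save(p,"w1")
for k in Z:
    for m in bot.mark_of(k,p)[:2]:
        if m["p"]>.2: print(k,round(m["p"],2),np.round(m["at"],1),atz(c,m["at"],Z[k]),bot.find_in(k,p)[:1])
```

```text
[ 0.2433  0.207  -0.7502  1.8179  0.1509  1.1741 -0.818 ]
[0.4672 0.1949 0.4857]
cover_center 0.79 [291.5 140.8] [0.4737 0.167  0.021 ] [{'rect': [270.3, 116.5, 43.0, 50.1], 'p': 0.93}]
cover_center 0.6 [221.2 119.5] [0.3788 0.2252 0.021 ] [{'rect': [270.3, 116.5, 43.0, 50.1], 'p': 0.93}]
beaker_rim 0.84 [414.4 161.5] [0.6282 0.1    0.082 ] [{'rect': [379.7, 138.4, 53.3, 49.7], 'p': 0.77}]
beaker_rim 0.68 [453.7 307.6] [ 0.6569 -0.1473  0.082 ] [{'rect': [379.7, 138.4, 53.3, 49.7], 'p': 0.77}]
tag_center 0.65 [214.8 117.4] [0.3767 0.2283 0.051 ] [{'rect': [204.0, 95.6, 19.1, 42.9], 'p': 0.78}]
rest_slot 0.58 [220.4 121.3] [0.3739 0.2239 0.006 ] [{'rect': [201.6, 85.1, 40.6, 62.3], 'p': 0.95}]
slot_home 0.66 [411.3 222.8] [ 0.6353 -0.0171  0.016 ] [{'rect': [355.1, 120.6, 101.4, 129.5], 'p': 0.93}]
vial_center 0.65 [347.2  85.9] [0.5713 0.2213 0.026 ] [{'rect': [338.7, 81.3, 21.4, 15.7], 'p': 0.68}]
```

View pics/w1.png

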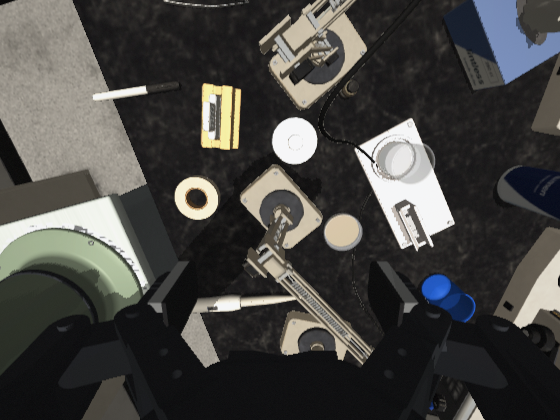

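The cover is at (295,140), the wooden rest with the tag at (220,117), and the clear beaker on the white station at (403,160). The blue decoy is at (445,295). I'll go down over the cover for a close look.

Request:
{"api": "arm_command", "payload": {"deltas": [[[2.4,0.75,0],[0,0,0],8.5],[[2.4,0.75,0],[0,0,0],8.5],[[0,0,3.6],[0,0,0],8.5],[[0,0,3.6],[0,0,0],8.5],[[0,0,3.6],[0,0,0],8.5],[[0,0,3.6],[0,0,0],7],[[0,0,3.6],[0,0,0],6],[[0,0,3.6],[0,0,0],6],[[0,0,0],[0,0,0],6]]}}

```text
clock: 5.4
position: [0.4751, 0.1628, 0.2974]
tool_rot: [-3.136, 0.003, 1.302]
force: [-0.2, -0.4, -0.1]
grip_width: 0.0601
finger_force: 0.0
```

Run:
```python
from h import *
p,c=shot("wrist");print(c[2]);save(p,"w2")
for k,z in (("cover_center",.021),("rest_slot",.006),("tag_center",.051)):
    for m in bot.mark_of(k,p)[:2]:
        if m["p"]>.2: print(k,round(m["p"],2),np.round(m["at"],1),atz(c,m["at"],z),bot.find_in(k,p)[:1])
g=proj(c,[.4755,.167,.021]);print(g,proj(c,[.4755,.167,.042]))
u,v=np.int32(g)
x0=max(0,u-120);y0=max(0,v-120);
cv2.imwrite('pics/w2c.png',cv2.resize(cv2.imread('pics/w2.png')[y0:y0+220,x0:x0+240],None,fx=2.5,fy=2.5));print(x0,y0)
```

```text
[0.494  0.2324 0.2659]
cover_center 0.75 [287.2 202.5] [0.4788 0.1675 0.021 ] [{'rect': [247.1, 165.2, 80.6, 76.8], 'p': 0.88}]
rest_slot 0.85 [157.1 168.8] [0.3743 0.2242 0.006 ] [{'rect': [111.9, 113.8, 79.8, 110.1], 'p': 0.84}]
tag_center 0.62 [132.6 170.9] [0.377 0.229 0.051] [{'rect': [85.2, 142.7, 68.0, 73.0], 'p': 0.64}]
[283.6531 204.0443] [283.6012 211.0824]
163 84
```

View pics/w2c.png

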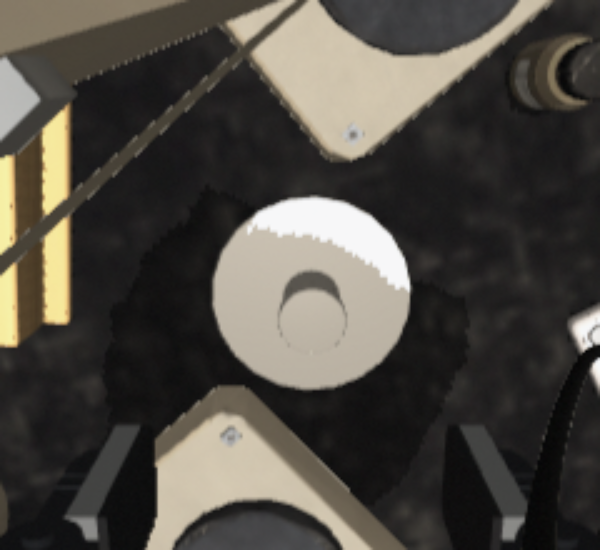

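Run:
```python
from h import *
p,c=shot("wrist");ps,cs=shot("scene")
print(atz(c,[287.6,201.2],.012),atz(c,[287.8,212.4],.042))
a=bot.mark_of("cover_center",p)[0]["at"];b=[m for m in bot.mark_of("cover_center",ps)][:1]
print(b); print(tri([ray(c,a),ray(cs,b[0]["at"])]))
cv2.imwrite('pics/w3.png',cv2.cvtColor(np.asarray(p["frame"]),cv2.COLOR_RGB2BGR))
```

```text
[0.4823 0.1661 0.012 ] [0.4815 0.1647 0.042 ]
[{'at': [325.6, 229.2], 'p': 0.56}]
(array([0.4766, 0.166 , 0.021 ]), [0.0011068721060722793, 0.0011068721060723413])
```

View pics/w3.png

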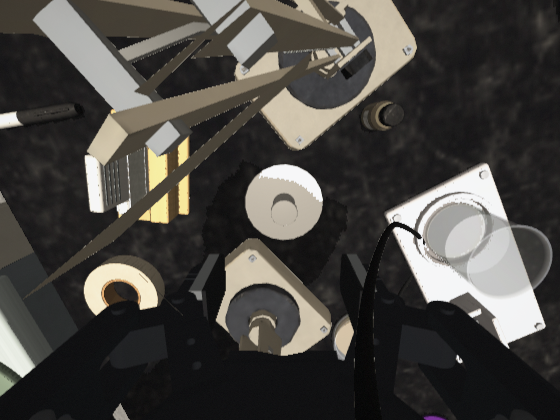

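The cover's disc is centred near (284,202) with its knob top near (285,210). The rest and tag are at (140,180), behind stand 1's boom, and the beaker is at (460,235). I'll fit the disc numerically.

```bash
cat >> h.py <<'E'
def disc(p,seed,lo=30,hi=60,thr=None):
    g=cv2.cvtColor(np.asarray(p["frame"]),cv2.COLOR_RGB2GRAY)
    t=(g>(thr or 110)).astype(np.uint8)
    n,l=cv2.connectedComponents(t)
    m=(l==l[seed[1],seed[0]]).astype(np.uint8)
    cs=max(cv2.findContours(m,cv2.RETR_EXTERNAL,cv2.CHAIN_APPROX_NONE)[0],key=cv2.contourArea)
    return cv2.fitEllipse(cs),cv2.contourArea(cs)
E
python3 - <<'E'
from h import *
s=bot.observe();print(s["position"],s["tool_rot"])
p,c=shot("wrist")
f=np.asarray(p["frame"]);print(f[200,245:325:6].mean(1),f[165:240:6,284].mean(1))
e,a=disc(p,(265,200));print(e,a,atz(c,e[0],.012))
E
```

```text
[0.4762 0.1632 0.3012] [ 3.1409 -0.0004  1.3016]
[ 55.6667 183.     184.3333 184.     184.      83.     124.6667 132.
  81.     183.6667 182.6667 181.6667 227.3333 172.6667] [247.6667 247.3333 247.3333 189.     188.      84.3333 187.     184.6667
 181.     178.     176.3333 177.     176.    ]
((284.1926574707031, 201.34378051757812), (75.11817932128906, 76.96076965332031), 86.74272918701172) 4539.5 [0.4787 0.1668 0.012 ]
```

Request:
{"api": "arm_command", "payload": {"deltas": [[[0.36,0.08,2],[0,0,0],6],[[0,0,3],[0,0,0],6],[[0,0,3],[0,0,0],6],[[0,0,2],[0,0,0],6],[[0,0,1],[0,0,0],6],[[0,0,0],[0,0,0],6],[[0,0,0],[0,0,0],6],[[0,0,0],[0,0,0],1.5],[[0,0,0],[0,0,0],1.5],[[0,0,0],[0,0,0],1.5],[[0,0,0],[0,0,0],1.5],[[0,0,0],[0,0,0],1.5],[[0,0,0],[0,0,0],1.5]], "newtons": 30}}

```text
clock: 7.3
position: [0.4782, 0.1665, 0.1912]
tool_rot: [3.141, -0.0, 1.302]
force: [1.7, -0.8, 7.3]
grip_width: 0.0195
finger_force: 29.2
```

Request:
{"api": "arm_command", "payload": {"deltas": [[[0,0,-2],[0,0,0],1.5],[[0,0,-3],[0,0,0],1.5],[[0,0,-3],[0,0,0],1.5],[[0,0,-3],[0,0,0],1.5],[[0,0,-3],[0,0,0],1.5],[[-1.65,2.57,0],[0,0,0],1.5],[[-1.65,2.57,0],[0,0,0],1.5],[[-1.65,2.57,0],[0,0,0],1.5],[[-1.65,2.57,0],[0,0,0],1.5],[[-1.65,2.57,0],[0,0,0],1.5],[[-1.65,2.57,0],[0,0,0],1.5],[[0,0,0],[0,0,0],1.5],[[0,0,0],[0,0,0],1.5],[[0,0,0],[0,0,0],1.5]]}}

```text
clock: 8.7
position: [0.5996, 0.0309, 0.3307]
tool_rot: [-3.141, -0.0, 1.303]
force: [-0.4, 0.3, -0.1]
grip_width: 0.0195
finger_force: 29.6
```

Run:
```python
from h import *
s=bot.observe();print(s["position"],s["tool_rot"],s["force"],s["qpos"])
p,c=shot("wrist");save(p,"w4");print(c[2])
for k,z in (("beaker_rim",.082),("slot_home",.016),("cover_center",.16),("station",0)):
    for m in bot.mark_of(k,p)[:2]:
        print(k,round(m["p"],2),np.round(m["at"],1),atz(c,m["at"],z),bot.find_in(k,p)[:1])
```

```text
[0.5996 0.0309 0.3307] [-3.1411 -0.0002  1.3028] [-0.4295  0.2697 -0.147 ] [ 0.2732  0.6356 -0.6243  1.7123  0.4438  0.9395 -0.7939]
[0.6187 0.1006 0.2994]
beaker_rim 0.76 [292.9 120.6] [0.626  0.1004 0.082 ] [{'rect': [282.2, 333.0, 30.7, 27.2], 'p': 0.78}]
beaker_rim 0.58 [399.3 375.7] [ 0.6635 -0.1453  0.082 ] [{'rect': [282.2, 333.0, 30.7, 27.2], 'p': 0.78}]
slot_home 0.85 [328.2 232.8] [ 0.6351 -0.0164  0.016 ] [{'rect': [226.6, 54.7, 178.0, 221.8], 'p': 0.85}]
cover_center 0.79 [282.  267.5] [0.5989 0.0304 0.16  ] [{'rect': [218.1, 197.6, 127.0, 120.7], 'p': 0.62}]
station 0.66 [320.1 174.4] [0.6422 0.0418 0.    ] [{'rect': [229.0, 51.1, 170.9, 221.9], 'p': 0.62}]
```

View pics/w4.png

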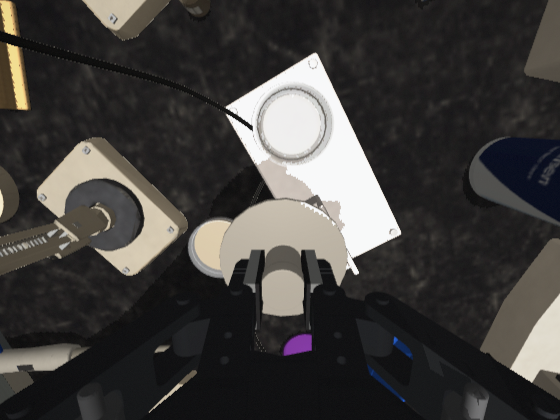

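The held cover is at (284,250). The clear beaker in its nest is at (291,123), and the station's corners are at (316,53), (227,105) and (400,235). I'll fit the station outline to get the nest and channel poses.

```bash
python3 - <<'E'
from h import *
p,c=shot("wrist")
g=cv2.cvtColor(np.asarray(p["frame"]),cv2.COLOR_RGB2GRAY).astype(float)
g=cv2.GaussianBlur(g,(3,3),0)
def edge(a,b):
    a=np.array(a,float);b=np.array(b,float);t=(b-a)/np.linalg.norm(b-a);n=np.array([-t[1],t[0]]);P=[]
    for s in np.linspace(.1,.9,40):
        q=a+s*(b-a); k=np.arange(-8,8.1,.5)
        v=cv2.remap(g.astype(np.float32),np.float32([q[0]+k*n[0]]),np.float32([q[1]+k*n[1]]),1)[0]
        d=np.abs(np.diff(v));i=d.argmax()
        if d[i]>12:P.append(q+(k[i]+.25)*n)
    P=np.float32(P); vx,vy,x,y=cv2.fitLine(P,cv2.DIST_HUBER,0,.01,.01).ravel()
    r=np.abs((P-[x,y])@[-vy,vx]);print(len(P),r.mean()); return np.array([x,y]),np.array([vx,vy])
def X(l,m):
    t=np.linalg.solve(np.c_[l[1],-m[1]],m[0]-l[0]);return l[0]+t[0]*l[1]
A,B,C=(316,53),(227,105),(400,235)
e1=edge(B,A);e2=edge(A,C)
a=X(e1,e2);Aw=atz(c,a,.01)
d2=atz(c,e2[0]+60*e2[1],.01)-atz(c,e2[0]-60*e2[1],.01);d1=atz(c,e1[0]+40*e1[1],.01)-atz(c,e1[0]-40*e1[1],.01)
for d in(d1,d2):print(np.degrees(np.arctan2(d[1],d[0])))
y2=-d2[:2]/np.linalg.norm(d2);y2*=np.sign(y2[1]);yaw=np.arctan2(-y2[0],y2[1])
x1=d1[:2]/np.linalg.norm(d1);x1*=np.sign(x1[0]);yaw1=np.arctan2(x1[1],x1[0]);print("yaw",yaw,yaw1)
for yw in(yaw,yaw1,(yaw+yaw1)/2):
    Rz=np.array([[np.cos(yw),-np.sin(yw)],[np.sin(yw),np.cos(yw)]])
    O=Aw[:2]-Rz@[.05,.1]; print(yw,O,"home",O+Rz@[-.02,-.055],"nest x0",O+Rz@[0,.055],"nest x-20",O+Rz@[-.02,.055])
print(a,Aw)
E
python3 -c "
import cv2
a=cv2.imread('pics/w4.png');cv2.imwrite('pics/w4c.png',cv2.resize(a[40:190,210:420],None,fx=3.8,fy=3.8,interpolation=cv2.INTER_CUBIC))"
```

```text
40 0.13934486
40 0.20910135
13.834802578176586
-76.32034931633011
yaw 0.23875494495273283 0.2414628563525816
0.23875494495273283 [0.6383 0.0431] home [ 0.6319 -0.0151] nest x0 [0.6253 0.0966] nest x-20 [0.6059 0.0918]
0.2414628563525816 [0.6386 0.0431] home [ 0.6323 -0.0151] nest x0 [0.6255 0.0965] nest x-20 [0.606  0.0917]
0.24010890065265722 [0.6385 0.0431] home [ 0.6321 -0.0151] nest x0 [0.6254 0.0965] nest x-20 [0.606  0.0918]
[314.8951  49.8139] [0.6632 0.1521 0.01  ]
```

View pics/w4c.png

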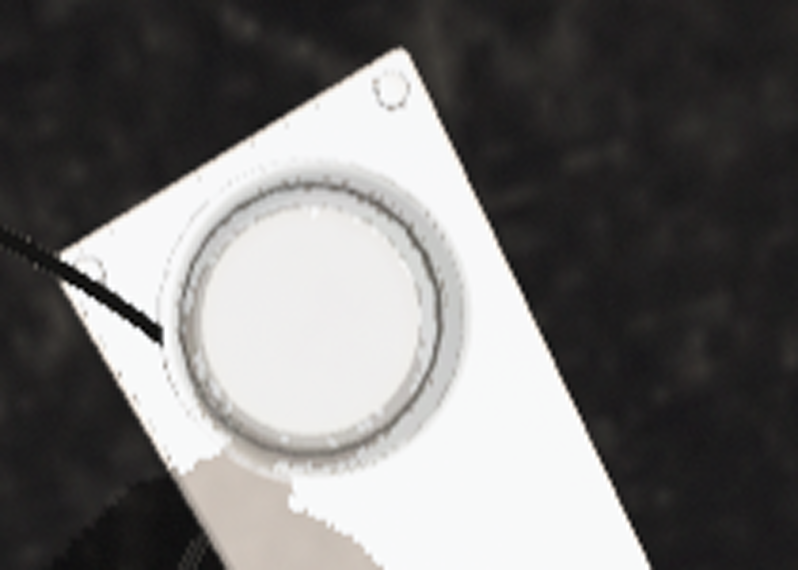

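Request:
{"api": "arm_command", "payload": {"deltas": [[[2.36,0.23,0],[0,0,0],1.5],[[2.36,0.23,0],[0,0,0],1.5],[[2.36,0.23,0],[0,0,0],1.5],[[0,0,2],[0,0,0],1.5],[[0,0,2],[0,0,0],1.5],[[0,0,1],[0,0,0],1.5],[[0,0,0],[0,0,0],1.5],[[0,0,0],[0,0,0],1.5]]}}

```text
clock: 10.05
position: [0.6258, 0.0965, 0.2813]
tool_rot: [3.141, -0.0, 1.302]
force: [0.1, -0.6, -0.2]
grip_width: 0.0193
finger_force: 29.6
```

Run:
```python
from h import *
s=bot.observe();print(s["position"],s["tool_rot"],s["force"])
for n in("scene","top"):
    p,c=shot(n);save(p,"b_"+n)
    for k in("cover_center","beaker_rim"):
        for m in bot.mark_of(k,p)[:2]: print(n,k,round(m["p"],2),m["at"])
    print("exp cover",proj(c,[s["position"][0],s["position"][1],.1105]),"rim",proj(c,[.625,.0973,.082]))
i=cv2.imread('pics/b_scene.png');u,v=np.int32(proj(shot("scene")[1],[.625,.0973,.09]));cv2.imwrite('pics/b_c.png',cv2.resize(i[v-60:v+60,u-75:u+75],None,fx=5,fy=5,interpolation=cv2.INTER_CUBIC));print(u,v)
```

```text
[0.6258 0.0965 0.2813] [ 3.1413 -0.0003  1.3016] [ 0.0918 -0.6164 -0.2026]
scene cover_center 0.63 [253.7, 211.1]
scene beaker_rim 0.93 [177.7, 180.3]
scene beaker_rim 0.83 [254.4, 225.3]
exp cover [254.8956 210.9622] rim [255.6271 223.817 ]
top beaker_rim 0.75 [377.3, 177.6]
top beaker_rim 0.67 [376.4, 132.1]
exp cover [259.7583 146.3937] rim [259.7384 148.8931]
255 220
```

View pics/b_c.png

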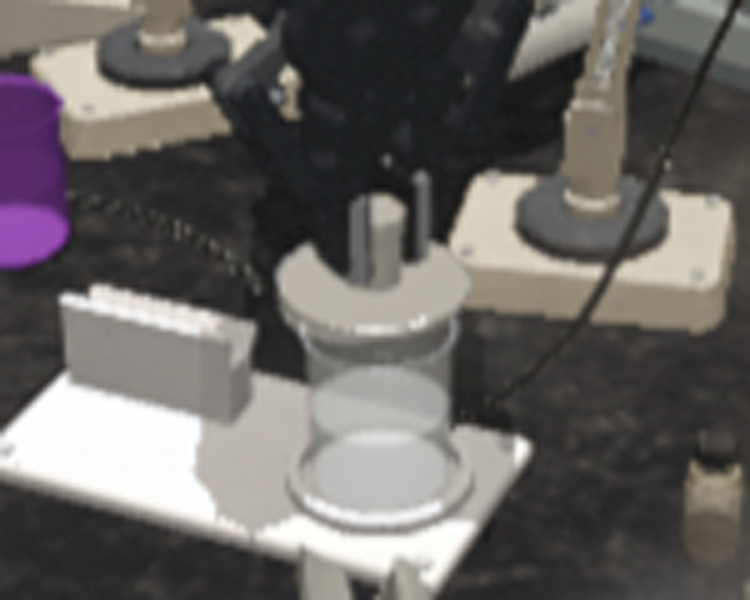

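The cover is held level, its flange spanning crop columns 276–469 over beaker walls at 300–460, so it is about 1–2 mm left of centre. I'll nudge it and lower it.

Request:
{"api": "arm_command", "payload": {"deltas": [[[0.12,-0.15,0],[0,0,0],1.5],[[0,0,0.4],[0,0,0],1.5],[[0,0,0.4],[0,0,0],1.5],[[0,0,0.4],[0,0,0],1.5],[[0,0,0.2],[0,0,0],1.5],[[0,0,0],[0,0,0],1.5],[[0,0,0],[0,0,0],1.5]]}}

```text
clock: 11.1
position: [0.6245, 0.0981, 0.2667]
tool_rot: [-3.142, -0.0, 1.302]
force: [0.7, -0.2, -1.0]
grip_width: 0.0193
finger_force: 29.6
```

Request:
{"api": "arm_command", "payload": {"deltas": [[[0,0,0.12],[0,0,0],1.5],[[0,0,0],[0,0,0],1.5],[[0,0,0],[0,0,0],1.5]]}}

```text
clock: 11.4
position: [0.6245, 0.0981, 0.2656]
tool_rot: [3.141, -0.0, 1.302]
force: [-0.0, -0.1, -0.8]
grip_width: 0.0193
finger_force: 29.6
```

Request:
{"api": "arm_command", "payload": {"deltas": [[[0,0,0.1],[0,0,0],1.5],[[0,0,0.05],[0,0,0],1.5],[[0,0,0],[0,0,0],1.5]]}}

```text
clock: 11.7
position: [0.6246, 0.0982, 0.2651]
tool_rot: [3.141, -0.0, 1.302]
force: [-4.9, -1.2, 15.8]
grip_width: 0.0197
finger_force: 30.7
```

Request:
{"api": "arm_command", "payload": {"deltas": [[[0,0,-0.07],[0,0,0],1.5],[[0,0,0],[0,0,0],4],[[0,0,0],[0,0,0],5],[[0,0,0],[0,0,0],5],[[0,0,0],[0,0,0],5],[[0,0,-2],[0,0,0],5],[[0,0,-3],[0,0,0],5],[[0,0,-4],[0,0,0],5],[[0,0,-4],[0,0,0],5],[[0,0,0],[0,0,0],5]]}}

```text
clock: 12.7
position: [0.6252, 0.0987, 0.3999]
tool_rot: [3.135, -0.003, 1.302]
force: [0.7, 0.6, 0.7]
grip_width: 0.0502
finger_force: 0.0
```

Run:
```python
from h import *
s=bot.observe();print(s["position"],s["tool_rot"],s["force"],s["grip_width"])
pw,cw=shot("wrist");ps,cs=shot("scene");save(pw,"w5");save(ps,"s5")
r=[]
for p,c,n in((pw,cw,"w"),(ps,cs,"s")):
    m=bot.mark_of("cover_center",p)
    if m: print(n,m[0],proj(c,[.6248,.0977,.095]),atz(c,m[0]["at"],.095)); r.append(ray(c,m[0]["at"]))
print(tri(r) if len(r)>1 else 0)
a=cv2.imread('pics/s5.png')[160:280,180:330];b=cv2.imread('pics/w5.png')
cv2.imwrite('pics/v5.png',np.hstack([cv2.resize(a,(400,320)),cv2.resize(b,(400,320))]))
```

```text
[0.6252 0.0987 0.3999] [ 3.1353 -0.0032  1.3016] [0.6645 0.6085 0.669 ] 0.05022048849421645
w {'at': [279.2, 205.5], 'p': 0.88} [280.7226 203.2655] [0.6228 0.0959 0.095 ]
s {'at': [258.4, 221.0], 'p': 0.93} [255.8    218.0156] [0.6301 0.1081 0.095 ]
(array([0.6205, 0.0965, 0.0865]), [0.0031856441919016296, 0.0031856441919015342])
```

View pics/v5.png

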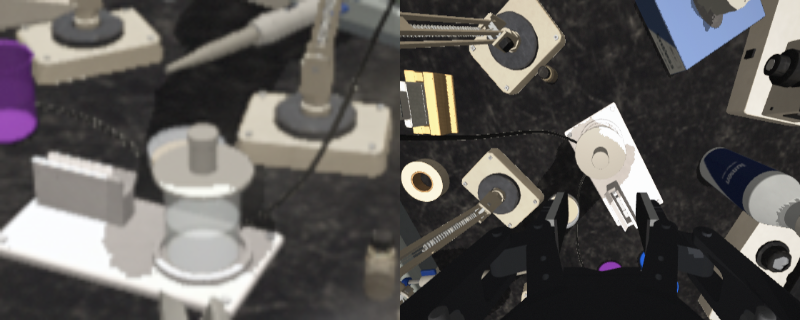

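Run:
```python
from h import *
s=bot.observe();print(s["position"],s["tool_rot"])
t=np.linspace(0,2*np.pi,200);out=[]
for n in("scene","wrist"):
    p,c=shot(n);im=cv2.cvtColor(np.asarray(p["frame"]),cv2.COLOR_RGB2BGR)
    u,v=np.int32(proj(c,[.625,.0977,.09]));h,w=46,46
    crop=cv2.resize(im[v-h:v+h,u-w:u+w],(400,400),interpolation=cv2.INTER_CUBIC);both=[crop.copy(),crop]
    for r,z,col in((.036,.082,(0,0,255)),(.036,.086,(0,0,255)),(.0105,.116,(0,200,0)),(.03,.082,(255,0,0)),(.03,.012,(255,0,0))):
        q=np.array([proj(c,[.625+r*np.cos(a),.0977+r*np.sin(a),z]) for a in t])
        q=(q-[u-w,v-h]+.5)*400/(2*w); cv2.polylines(both[1],[np.int32(q)],True,col,1)
    out.append(np.vstack(both)); print(u,v)
cv2.imwrite('pics/v6.png',cv2.resize(np.hstack(out),(600,600)))
```

```text
[0.6243 0.0979 0.3938] [-3.1405  0.0007  1.3018]
255 220
284 201
```

View pics/v6.png

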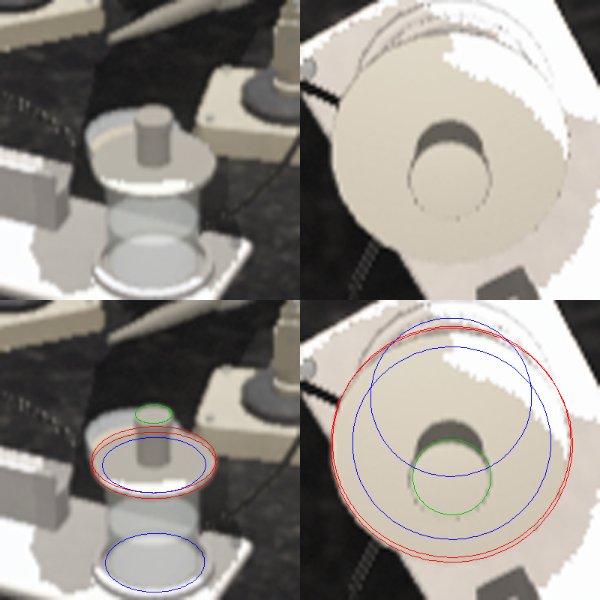

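The wrist overlay matches the seated model for both flange and knob top: the cover is level, centred and released. Next is the tag. I'll rise and go to the rest.

Request:
{"api": "arm_command", "payload": {"deltas": [[[0,0,-3.5],[0,0,0],5],[[0,0,-3.5],[0,0,0],6],[[0,0,-3.5],[0,0,0],6],[[0.1,-3.5,0],[0,0,0],6],[[0.1,-3.5,0],[0,0,0],6],[[0.1,-3.5,0],[0,0,0],6],[[0.1,-3.5,0],[0,0,0],6],[[0.1,-3.5,0],[0,0,0],6],[[0.1,-3.5,0],[0,0,0],6],[[0.1,-3.5,0],[0,0,0],6],[[0,0,0],[0,0,0],6],[[0,0,0],[0,0,0],6],[[0,0,0],[0,0,0],6]]}}

```text
clock: 14.3
position: [0.3908, 0.1696, 0.4994]
tool_rot: [-3.141, -0.0, 1.301]
force: [0.5, 0.0, 0.1]
grip_width: 0.0601
finger_force: 0.0
```

Run:
```python
from h import *
s=bot.observe();print(s["position"],s["tool_rot"],s["qpos"])
p,c=shot("wrist");save(p,"w7");pt,ct=shot("top");ps,cs=shot("scene")
for q in((169,209),(150,150),(176,214)): print("stand head",atz(ct,q,.28))
r=[]
for n,pp,cc in(("w",p,c),("t",pt,ct),("s",ps,cs)):
  for k,z in(("tag_center",.051),("rest_slot",.006)):
    for m in bot.mark_of(k,pp)[:1]:
        print(n,k,round(m["p"],2),np.round(m["at"],1),atz(cc,m["at"],z),bot.find_in(k,pp)[:1])
        if k=="tag_center" and n!="t": r.append(ray(cc,m["at"]))
print(tri(r))
# wood block: hue mask
f=np.asarray(p["frame"]);hsv=cv2.cvtColor(f,cv2.COLOR_RGB2HSV)
u,v=np.int32(proj(c,[.376,.229,.03]));print("center px",u,v)
w=cv2.inRange(hsv,(12,60,60),(32,255,255));n,l,st,_=cv2.connectedComponentsWithStats(w)
for i in np.argsort(-st[1:,4])[:3]+1: print(st[i])
```

```text
[0.3908 0.1696 0.4994] [-3.141  -0.      1.3011] [ 0.1905  0.1517 -0.8178  1.9274  0.1227  1.1134 -0.9457]
stand head [0.4831 0.2454 0.28  ]
stand head [0.5853 0.2826 0.28  ]
stand head [0.4747 0.2329 0.28  ]
w tag_center 0.59 [258.1 137.2] [0.372  0.2304 0.051 ] [{'rect': [256.0, 117.0, 14.6, 44.6], 'p': 0.79}]
w rest_slot 0.83 [263.  137.5] [0.375 0.227 0.006] [{'rect': [242.1, 104.5, 45.8, 66.5], 'p': 0.73}]
t tag_center 0.54 [309.1 153. ] [ 0.6242 -0.0126  0.051 ] []
s tag_center 0.82 [375.6 205.8] [0.3709 0.2275 0.051 ] [{'rect': [364.1, 189.7, 20.8, 27.2], 'p': 0.78}]
s rest_slot 0.59 [372.5 224. ] [0.3744 0.2278 0.006 ] [{'rect': [350.2, 205.8, 48.5, 31.6], 'p': 0.81}]
(array([0.3725, 0.2294, 0.0523]), [0.001116984600676828, 0.001116984600676925])
center px 262 136
[ 242  102   43   68 2078]
[216 194  44  45 812]
[418 404  29  16 206]
```

Request:
{"api": "arm_command", "payload": {"deltas": [[[1.2,-1.2,0],[0,0,0],6],[[1.2,-1.2,0],[0,0,0],6],[[0,0,4],[0,0,0],6],[[0,0,4],[0,0,0],6],[[0,0,4],[0,0,0],6],[[0,0,3],[0,0,0],6],[[0,0,0],[0,0,0],6],[[0,0,0],[0,0,0],6],[[0,0,0],[0,0,0],6]]}}

```text
clock: 15.9
position: [0.3738, 0.1998, 0.3512]
tool_rot: [3.14, -0.001, 1.302]
force: [-0.4, 0.3, 0.7]
grip_width: 0.0599
finger_force: 0.0
```

Run:
```python
from h import *
s=bot.observe();print(s["position"],s["tool_rot"],s["force"])
p,c=shot("wrist");save(p,"w8")
for k,z in(("tag_center",.051),("rest_slot",.006)):
    for m in bot.mark_of(k,p)[:1]: print(k,round(m["p"],2),m["at"],atz(c,m["at"],z),bot.find_in(k,p)[:1])
f=np.asarray(p["frame"]);hsv=cv2.cvtColor(f,cv2.COLOR_RGB2HSV)
w=cv2.inRange(hsv,(12,60,60),(32,255,255));n,l,st,_=cv2.connectedComponentsWithStats(w)
i=1+st[1:,4].argmax();print(st[i]);P=np.argwhere(l==i)[:,::-1]
B=np.array([atz(c,q,.034)[:2] for q in P[::3]])
(cx,cy),(a,b),an=cv2.minAreaRect(np.float32(B*1000));print("block",cx,cy,a,b,an, cv2.boxPoints(((cx,cy),(a,b),an)).tolist())
# tag: low saturation bright near centre, top face z .096
x,y,ww,hh=st[i][:4]
m=((hsv[...,1]<40)&(hsv[...,2]>150)).astype(np.uint8);m2=np.zeros_like(m);m2[y-5:y+hh+5,x-15:x+ww+5]=m[y-5:y+hh+5,x-15:x+ww+5]
n,l,st,ce=cv2.connectedComponentsWithStats(m2)
for j in np.argsort(-st[1:,4])[:4]+1:
    q=np.float32(np.argwhere(l==j)[:,::-1]);print(st[j],ce[j],cv2.minAreaRect(q))
g=f[y-6:y+hh+6:3,x-16:x+ww+4:2].mean(2).astype(int);print(x-16,y-6)
for r in g:print(' '.join('%3d'%v for v in r))
```

```text
[0.3738 0.1998 0.3512] [ 3.1399 -0.0013  1.3016] [-0.4051  0.3347  0.6855]
tag_center 0.8 [273.5, 175.8] [0.3729 0.2269 0.051 ] [{'rect': [268.1, 140.0, 17.4, 66.4], 'p': 0.89}]
rest_slot 0.55 [276.8, 168.5] [0.3751 0.2265 0.006 ] [{'rect': [248.4, 122.0, 59.8, 95.1], 'p': 0.73}]
[ 247  120   62   96 4237]
block 375.24932861328125 229.6557159423828 89.84123992919922 54.86444854736328 69.3736343383789 [[333.75128173828125, 197.2782440185547], [385.09881591796875, 177.9510040283203], [416.74737548828125, 262.033203125], [365.39984130859375, 281.36041259765625]]
[268 140  16  67 703] [274.8578 172.6458] ((274.8262939453125, 173.1283416748047), (12.265279769897461, 66.36737060546875), 5.5275397300720215)
231 114
 31  31  35  34  35  34  34  33  33  32  33  35  32  30  29  31  31  33  34  29  28  29  33  29  34  39  35  30  27  25  26  26  26  26  25  26  30  30  32  36  31
 33  32  33  33  35  36  36  36  39  37  33  33  33  32  31  32  33  35  35  33  34  36  36  33  30  34  33  28  27  25  26  26  28  28  27  29  29  31  35  36  34
 39  34  35  35  36  37  38  38  37  37  57 154 141 12
[... 4821 characters left out ...]
 152 127 117 122 102  23  23  23  21  19  18
 19  19  18  18  16  17  21  21  20  18  35 144 147 149 147 148 149 151 150 147 138 138 141 141 137 150 149 147 146 148 151  84  24  26  27  25  25  23  20  19  18
 23  20  21  18  18  17  21  25  21  19  19  17  19  21  22  26  23  37  19  19  20  24  20  39 111 126 148 140 140 145 151  41  31  29  28  25  24  20  19  21  19
 19  16  17  18  17  19  21  24  24  21  20  18  18  19  20  20  22  20  20  18  20  25  25  23  22  21  20  25  30  30  27  27  27  23  22  23  22  22  21  18  21
 17  19  19  18  19  20  22  23  23  19  20  21  21  24  23  21  20  18  17  19  19  27  32  26  24  23  20  20  25  25  23  23  26  23  23  24  21  20  20  20  16
```

Request:
{"api": "arm_command", "payload": {"deltas": [[[2.77,-0.74,0],[0,0,0],5],[[0,0,0],[0,0,0.09],5],[[0,0,3.5],[0,0,0],5],[[0,0,3.5],[0,0,0],5],[[0,0,3],[0,0,0],5],[[0,0,1.6],[0,0,0],5],[[0,0,0],[0,0,0],5],[[0,0,0],[0,0,0],5],[[0,0,0],[0,0,0],5]]}}

```text
clock: 17.05
position: [0.374, 0.2283, 0.2348]
tool_rot: [3.14, -0.001, 1.211]
force: [0.1, 0.2, 1.4]
grip_width: 0.0501
finger_force: 0.0
```

Run:
```python
from h import *
s=bot.observe();print(s["position"],s["tool_rot"],s["force"])
p,c=shot("wrist");save(p,"w9")
f=np.asarray(p["frame"]).astype(int)
for k in("tag_center",):
    for m in bot.mark_of(k,p)[:1]: print(m,bot.find_in(k,p)[:1],atz(c,m["at"],.051))
y=R.from_euler('z',-.36).as_matrix()
for z in(.096,.062,.051): print(z,[np.round(proj(c,np.array([.374,.2285,z])+y@[a*.0045,b,0])).astype(int).tolist() for a in(-1,1) for b in(-.018,.018)])
g=f[180:400:5,230:340:3].mean(2).astype(int)
for i,r in enumerate(g):print(180+5*i,' '.join('%3d'%v for v in r))
```

```text
[0.374  0.2283 0.2348] [ 3.1405 -0.0013  1.2114] [0.1034 0.2206 1.4026]
{'at': [283.7, 251.8], 'p': 0.63} [{'rect': [274.2, 193.8, 23.9, 136.3], 'p': 0.76}] [0.3756 0.2304 0.051 ]
0.096 [[272, 337], [271, 263], [293, 337], [293, 263]]
0.062 [[274, 294], [274, 233], [290, 294], [291, 233]]
0.051 [[275, 284], [274, 226], [290, 284], [290, 226]]
180  52  49  48  51 237 242 192 240 241 242 243 243 242 243 235 242 241 237 237 237 238 236 220 241 242 243 243 242 241 242 193 237 211  41  39  37  36
185  49  45  46  46 235 242 173 240 241 242 243 243 242 243 218 242 240 236 236 237 238 236 236 241 242 243 243 242 242 240 219 220 208  28  27  34  24
190  40  43  45  46 232 242 195 240 241 241 242 243 242 242 236 242 240 236 236 237 237 236 221 241 242 242 243 242 241 240 162 173 130  24  24  24  24
195  38  40  44  49 231 242 176 239 241 241 242 242 225 188 175  86 115 119 109 110 118 106 237 241 241 242 242 242 241 238 175 173  93  24  24  26  28
200  26  29  31  34 164 185 157 221 180 182 183 184 183 183 176  85 117 109 110 110 107  93 176 181 186 241 242 242 242 236 175 172  77  24  24  24
[... 5232 characters left out ...]
  26  25  26  24  25  24  25  25  25  26  25  26  26  26  27  25  25  25  24  25  24  23  24
380  23  22  25  25  24  24  25  25  24  25  25  25  26  24  25  24  27  25  26  25  25  24  26  24  24  25  25  25  25  25  26  25  25  24  23  24  25
385  25  25  25  25  25  24  26  26  25  22  25  24  25  24  25  25  25  25  25  25  26  25  25  24  24  24  25  24  24  25  24  25  25  25  25  24  26
390  24  26  25  24  23  24  24  25  25  24  25  25  25  25  24  24  25  24  25  24  26  23  24  25  23  24  24  26  24  25  24  25  26  24  25  25  25
395  23  26  23  24  24  24  24  24  24  23  25  24  24  26  26  25  25  24  25  25  24  25  24  24  24  24  26  24  26  26  25  25  24  25  26  25  25
```

The tag's top face spans rows 260–331 and columns 274–295 in the wrist image, within 1–2 mm of where I expected it. A small correction, then close.

Request:
{"api": "arm_command", "payload": {"deltas": [[[0.1,0.08,0],[0,0,0],5],[[0,0,0],[0,0,0],3],[[0,0,0],[0,0,0],0.3],[[0,0,0],[0,0,0],0.3],[[0,0,0],[0,0,0],0.3],[[0,0,0],[0,0,0],0.3],[[0,0,0],[0,0,0],0.3],[[0,0,0],[0,0,0],0.3]], "newtons": 60}}

```text
clock: 18.0
position: [0.3747, 0.2288, 0.2338]
tool_rot: [3.141, 0.0, 1.212]
force: [-0.4, -1.3, 5.4]
grip_width: 0.0083
finger_force: 58.5
```

Request:
{"api": "arm_command", "payload": {"deltas": [[[0,0,-1.5],[0,0,0],0.3],[[0,0,-2.5],[0,0,0],0.3],[[0,0,-3.5],[0,0,0],0.3],[[0,0,-3.5],[0,0,0],0.3],[[0,0,-3.5],[0,0,0],0.3],[[0,0,-3.5],[0,0,0],0.3],[[0,0,-3.5],[0,0,0],0.3],[[0,0,-3.5],[0,0,0],0.3],[[0,0,-3.5],[0,0,0],0.3],[[-2.25,2.45,0],[0,0,0],0.3],[[-2.25,2.45,0],[0,0,0],0.3],[[-2.25,2.45,0],[0,0,0],0.3],[[0,0,0],[0,0,0],0.3],[[0,0,0],[0,0,0],0.3]]}}

```text
clock: 19.4
position: [0.4198, 0.1394, 0.5185]
tool_rot: [-3.141, 0.0, 1.211]
force: [-0.3, 0.5, -1.2]
grip_width: 0.0084
finger_force: 59.0
```

Run:
```python
from h import *
s=bot.observe();print(s["position"],s["tool_rot"],s["grip_width"],s["force"])
p,c=shot("wrist");save(p,"w10");T=np.array(p["T_tool_cam"]);K=np.array(p["K"])
def pt(P): q=K@(T[:3,:3].T@(np.array(P)-T[:3,3]));return np.round(q[:2]/q[2],1).tolist()
print(bot.find_in("tag_center",p)[:1],bot.mark_of("tag_center",p)[:1])
# tool frame: tag z grows down; grasp .155 ; top .139 center .184 foot .229 ; shoulder .173
for n,z,h in(("top",.139,.018),("shoulder",.173,.030),("foot",.229,.030)): print(n,[pt([a,b,z]) for a in(-h,h) for b in(-.0045,.0045)])
f=np.asarray(p["frame"]).astype(int)
g=f[150:350:4,256:316:2].mean(2).astype(int)
for i,r in enumerate(g):print(150+4*i,' '.join('%3d'%v for v in r))
```

```text
[0.4198 0.1394 0.5185] [-3.1412  0.0001  1.2105] 0.008367774680159793 [-0.3312  0.4881 -1.1704]
[{'rect': [269.8, 187.2, 29.8, 148.0], 'p': 0.8}] [{'at': [280.7, 256.3], 'p': 0.87}]
top [[272.5, 337.1], [293.0, 337.0], [271.6, 262.9], [293.8, 262.9]]
shoulder [[274.8, 312.6], [290.8, 312.6], [273.8, 210.5], [291.6, 210.5]]
foot [[276.7, 266.1], [288.8, 266.1], [276.1, 187.2], [289.2, 187.2]]
150  48  30  30  29  27  28  29  30  33  26  27  28  29  33  42  42  37  33  33  35  27  25  28  33  34  35  34  29  31  30
154  32  36  35  31  26  28  20  21  20  18  29  27  32  34  34  32  38  38  33  28  32  28  29  28  28  28  30  26  28  30
158  46  43  37  27  19  21  24  27  25  23  22  21  22  29  32  33  30  32  31  31  31  29  26  35  30  27  25  27  28  32
162  22  21  20  16  17  14  18  19  19  18  20  27  23  31  38  39  34  33  36  30  35  34  33  34  37  30  27  30  31  33
166  22  20  19  20  18  18  24  18  19  19  20  17  15  17  18  21  24  19  41  83  67  30  33  37  33  30  36  31  29  29
170  21  23  28  27  20  17  19  20  19  17  20  21  19  18  16  19 115  90 120 152 1
[... 4794 characters left out ...]
 158 164 164 163 163 163 163 147  65  39  71  22  26  16  16  17  16  16  16  15
330  18  15  14  16  28  22  19  31  47 143 158 163 163 163 163 162 162 146  95  33  28  22  27  20  15  18  16  15  18  16
334  17  17  14  16  26  23  28  31  26  62 115 133 132 133 133 133 123 102  29  36  46  21  26  22  17  17  17  17  18  15
338  15  16  15  15  26  18  29  28  31  31  27  24  24  26  29  27  28  29  31  45  58  21  24  22  17  15  16  16  15  17
342  15  16  15  16  16  18  27  31  36  36  31  28  27  35  31  37  41  33  45  57  63  17  18  16  15  16  15  14  17  15
346  17  17  24  15  18  15  28  29  29  26  31  35  37  39  44  38  27  28  35  43  44  28  15  16  20  16  16  17  17  15
```

Request:
{"api": "arm_command", "payload": {"deltas": [[[-1.54,3.34,0],[0,0,0],0.3],[[-1.54,3.34,0],[0,0,0],0.3],[[-1.54,3.34,0],[0,0,0],0.3],[[-1.54,3.34,0],[0,0,0],0.3],[[-1.54,3.34,0],[0,0,0],0.3],[[-1.54,3.34,0],[0,0,0],0.3],[[-1.54,3.34,0],[0,0,0],0.3],[[-1.54,3.34,0],[0,0,0],0.3],[[-1.54,3.34,0],[0,0,0],0.3],[[0,0,0],[0,0,-0.12],0.3],[[0,0,0],[0,0,-0.12],0.3],[[0,0,0],[0,0,-0.12],0.3],[[0,0,0],[0,0,-0.12],0.3],[[0,0,0],[0,0,-0.12],0.3],[[0,0,3.9],[0,0,0],0.3],[[0,0,3.9],[0,0,0],0.3],[[0,0,3.9],[0,0,0],0.3],[[0,0,3.9],[0,0,0],0.3],[[0,0,0],[0,0,0],0.3],[[0,0,0],[0,0,0],0.3]]}}

```text
clock: 21.55
position: [0.6529, -0.0949, 0.3636]
tool_rot: [3.141, -0.001, 1.813]
force: [1.2, -0.5, 1.1]
grip_width: 0.0084
finger_force: 58.9
```

Run:
```python
from h import *
s=bot.observe();print(s["position"],s["tool_rot"],s["grip_width"],s["qpos"])
p,c=shot("wrist");save(p,"w11")
for k,z in(("slot_home",.016),("station",0),("beaker_rim",.082)):
    for m in bot.mark_of(k,p)[:2]: print(k,m,atz(c,m["at"],z))
print(bot.find_in("station",p)[:1])
O=np.array([.6385,.0431]);yw=.240
def W(x,y,z): return [O[0]+np.cos(yw)*x-np.sin(yw)*y,O[1]+np.sin(yw)*x+np.cos(yw)*y,z]
for n,q in dict(FLc=(.05,-.1,.01),FRc=(-.05,-.1,.01),lipL=(-.026,-.0875,.036),lipR=(-.026,-.0225,.036),panL=(-.014,-.0875,.052),panR=(-.014,-.0225,.052),home=(-.02,-.055,.016)).items(): print(n,proj(c,W(*q)))
f=np.asarray(p["frame"]).astype(int);u,v=np.int32(proj(c,W(-.02,-.055,.03)));print(u,v)
g=f[v-60:v+70:3,u-57:u+58:3].mean(2).astype(int);print(u-57)
for i,r in enumerate(g):print(v-60+3*i,' '.join('%3d'%t for t in r))
```

```text
[ 0.6529 -0.0949  0.3636] [ 3.1415 -0.0007  1.8127] 0.008400453426142707 [ 0.4731  0.6991 -0.6786  1.5153  0.4708  1.0953 -0.067 ]
slot_home {'at': [283.9, 110.5], 'p': 0.88} [ 0.6333 -0.0121  0.016 ]
station {'at': [303.2, 56.0], 'p': 0.66} [0.6397 0.0444 0.    ]
beaker_rim {'at': [187.0, 255.8], 'p': 0.91} [ 0.5766 -0.1611  0.082 ]
[{'rect': [252.0, 0.0, 103.4, 157.4], 'p': 0.75}]
FLc [346.4181 157.0443]
FRc [254.5081 156.945 ]
lipL [275.989  147.0937]
lipR [275.6182  75.5543]
panL [288.4074 148.4272]
panR [288.9161  72.7066]
home [282.0994 113.2113]
282 112
225
52  66  30  17  27  29  28  24  24  23  37 237 237 237 237 237 237 236 237 237 237 237 237 237 237 237 237 237 237 237 237 237 237 237 237 236 236 236 237 237
55  31  18  27  29  27  26  24  24  26  35 237 237 237 237 237 237 237 237 237 237 237 237 237 237 237 237 237 237 237 237 237 237 237 237 237 237 237 237 237
58  24  27  29  24  27  24  25  24  24  32 217 237 237 237 237 237 237 237 237 237 237 237 237 237 237 237 238 237 237 237 237 237 237 237 237 237 237 237 237
61  25  25  25  25  26  24  25  23  24  31 237 237 2
[... 5794 characters left out ...]
  19  20  24  38  34  32  35  39  46  44  35  35  44  36  30
172  21  20  17  17  14  15  15  15  17  17  20  18  16  14  17  20  20  22  21  21  20  22  21  20  18  20  20  36  31  27  30  36  44  45  40  39  40  33  33
175  19  20  18  21  14  18  15  14  17  16  18  21  17  16  14  17  19  24  22  22  21  18  21  23  18  19  21  36  37  40  40  37  40  39  41  44  43  36  31
178  17  18  18  18  17  16  19  15  17  18  19  22  15  15  16  20  20  20  22  21  21  19  20  21  19  17  20  35  35  39  41  38  34  36  42  46  43  39  30
181  20  20  15  15  17  18  16  18  18  17  20  21  19  17  18  18  20  20  20  21  18  21  19  23  22  19  35  39  40  32  40  39  39  36  41  44  41  41  33
```

The channel edges seen here (panel edge at column 288, lip edge at about 276, ends at rows 76 and 145) match the station fit within 1 mm. I'll go over the channel and start down.

Request:
{"api": "arm_command", "payload": {"deltas": [[[2.77,-0.03,0],[0,0,0],0.3],[[2.77,-0.03,0],[0,0,0],0.3],[[2.79,-0.03,0],[0,0,0],0.3],[[0,0,3],[0,0,0],0.3],[[0,0,3],[0,0,0],0.3],[[0,0,1.7],[0,0,0],0.3],[[0,0,0],[0,0,0],0.3],[[0,0,0],[0,0,0],0.3],[[0,0,0],[0,0,0],0.3]]}}

```text
clock: 22.7
position: [0.6322, -0.015, 0.2872]
tool_rot: [3.14, 0.0, 1.811]
force: [-0.1, -0.4, -0.1]
grip_width: 0.0086
finger_force: 58.9
```

Run:
```python
from h import *
s=bot.observe();print(s["position"],s["tool_rot"],s["force"])
d=s["position"][:2]-np.array([.632,-.0143]);print("tool err",d@[-.2396,.9709]*1e3,d@[.9709,.2396]*1e3)
p,c=shot("scene")
for k,z in(("tag_center",s["position"][2]-.1828),("slot_home",.016)):
    for m in bot.mark_of(k,p)[:1]: print(k,m,atz(c,m["at"],z),"exp",proj(c,[*(s["position"][:2] if k[0]=="t" else (.632,-.0143)),z]))
```

```text
[ 0.6322 -0.015   0.2872] [3.1397 0.0004 1.8115] [-0.0942 -0.409  -0.0985]
tool err -0.7073571260843995 0.08100099878252248
tag_center {'at': [211.9, 195.8], 'p': 0.76} [ 0.6242 -0.0147  0.1044] exp [209.0086 197.3259]
slot_home {'at': [210.9, 235.6], 'p': 0.66} [ 0.6363 -0.013   0.016 ] exp [211.856  234.4625]
```

Request:
{"api": "arm_command", "payload": {"deltas": [[[0.07,0,0.4],[0,0,0],0.3],[[0,0,0.4],[0,0,0],0.3],[[0,0,0.4],[0,0,0],0.3],[[0,0,0.4],[0,0,0],0.3],[[0,0,0],[0,0,0],0.3],[[0,0,0],[0,0,0],0.3]]}}

```text
clock: 23.45
position: [0.6316, -0.0143, 0.2696]
tool_rot: [-3.141, -0.0, 1.812]
force: [1.6, 0.6, 0.2]
grip_width: 0.0081
finger_force: 58.9
```

Request:
{"api": "arm_command", "payload": {"deltas": [[[0,0,0.3],[0,0,0],0.3],[[0,0,0.3],[0,0,0],0.3],[[0,0,0.2],[0,0,0],0.3],[[0,0,0],[0,0,0],0.3],[[0,0,0],[0,0,0],0.3]]}}

```text
clock: 23.95
position: [0.6316, -0.0143, 0.2617]
tool_rot: [-3.142, -0.0, 1.812]
force: [1.4, -0.5, -1.5]
grip_width: 0.0085
finger_force: 58.9
```

Request:
{"api": "arm_command", "payload": {"deltas": [[[0,0,0.4],[0,0,0],0.3],[[0,0,0.4],[0,0,0],0.3],[[0,0,0.3],[0,0,0],0.3],[[0,0,0],[0,0,0],0.3],[[0,0,0],[0,0,0],0.3]]}}

```text
clock: 24.45
position: [0.6317, -0.0143, 0.2508]
tool_rot: [3.141, 0.0, 1.812]
force: [0.6, 0.6, 3.1]
grip_width: 0.0083
finger_force: 59.5
```

Force starts at the shoe exactly where expected. I'll press on towards the stops.

Request:
{"api": "arm_command", "payload": {"deltas": [[[0,0,0.2],[0,0,0],0.3],[[0,0,0.2],[0,0,0],0.3],[[0,0,0.2],[0,0,0],0.3],[[0,0,0],[0,0,0],0.3],[[0,0,0],[0,0,0],0.3]], "newtons": 80}}

```text
clock: 24.95
position: [0.6317, -0.0143, 0.2448]
tool_rot: [3.141, 0.0, 1.812]
force: [0.1, -0.8, 6.7]
grip_width: 0.0082
finger_force: 81.9
```

Request:
{"api": "arm_command", "payload": {"deltas": [[[0,0,0.1],[0,0,0],0.3],[[0,0,0.05],[0,0,0],0.3],[[0,0,0],[0,0,0],0.3],[[0,0,0],[0,0,0],0.3]]}}

```text
clock: 25.35
position: [0.6318, -0.0142, 0.2439]
tool_rot: [3.141, 0.0, 1.812]
force: [-1.0, -0.2, 13.9]
grip_width: 0.0077
finger_force: 83.2
```

Run:
```python
from h import *
p,c=shot("scene")
for k,P in(("cover_center",[.6246,.098,.095]),("tag_center",[.6318,-.0142,.061])):
    print(k,bot.mark_of(k,p)[:1],proj(c,P))
s=bot.observe();print(s["force"],s["finger_force"],s["qd"].max())
print(bot.job_done())
```

```text
cover_center [{'at': [256.4, 221.6], 'p': 0.9}] [255.9909 218.0225]
tag_center [{'at': [212.6, 216.6], 'p': 0.79}] [210.71   216.0039]
[-1.8617 -0.1954 15.1888] 83.15421938896179 0.0005564555191980621
the job is handed in; nothing more can be done
None
```

The cover is on the beaker and let go. The tag holder is held pressed on its stops (about 15 N of upward force on the tool, 83 N grip). The job is handed in, but no verdict came back.

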